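# Tip the rubber-soled friction block onto the friction board

### The job

Get the rubber trial ready: slide the wooden block with the red end, still standing, up to the low aluminium fence of the friction board, then push its top so that it tips forward over the fence and lies flat on the board on its black rubber sole, square to the fence. Push it only, do not lift it, and leave the blue-ended and yellow-ended blocks standing where they are.

Things in the scene. Friction and masses are not known exactly. Their poses are not given: they have to be found in the camera images.
- board: Fixed plywood plate on the bench, 12 mm thick. Its edge nearest the robot is an aluminium strip, the fence, 12 mm high, flush with the plate's top. Origin: at bench height, in the middle of the fence's front face; x level over the board away from the robot, y along the fence, z up. It spans x 0 to 220, y -240 to 240 mm. Blue lane lines; pulleys at the far edge. Blocks start about 150 mm apart.
- red_block: Loose wooden block, 0.25 kg, standing on end: 40 (x) by 60 (y) by 90 mm (z), upper 12 mm red; its +x side, facing the fence, is the black rubber sole. Origin at its centre. Starts 20 to 50 mm from the fence, up to 10 degrees off square. Pushed within 20 mm of the bench it slides upright; pushed near its top with the foot at the fence it tips, falling by itself past 40 degrees.
- blue_block: Bystander: block of the same size, with a blue upper end and a brown cork sole. Origin at its centre. To be left standing where it is.
- yellow_block: Bystander: block of the same size, with a yellow upper end and a grey felt sole. Origin at its centre. To be left standing where it is.

How it is judged:
On the way:
1. the red-ended block stands upright with its sole within 12 mm of the fence (x of red_block in the frame of board between -0.032 and 0 m and angle between red_block's own z axis and vertical below 0.175 rad), for 0.2 s.
At the end, for the whole second after the job is handed in: The red-ended block lies at rest on the board, sole down within 10 degrees of flat, within 15 degrees of square to the fence, its centre 5 to 100 mm beyond the fence's front face; the other two blocks stand upright (10 degrees) within 15 mm of where they were (angle between red_block's own x axis and vertical above 2.967 rad and angle between the z axis of red_block and the x axis of board, either way round below 0.26 rad and x of red_block in the frame of board between 0.005 and 0.1 m and z of red_block in the frame of board below 0.04 m and linear speed of red_block below 0.02 m/s and distance of each of blue_block, yellow_block from where it was at the start of the episode below 0.015 m and angle between each of blue_block, yellow_block's own z axis and vertical below 0.175 rad); the robot touches nothing.
It fails at once if the red-ended block is lifted (its centre rises above 80 mm; tipping over the fence raises it to about 51 mm) (height (world z) of red_block above 0.08 m).
It fails at once if another block is shifted by more than 15 mm or tipped over (distance of any of blue_block, yellow_block from where it was at the start of the episode above 0.015 m or angle between any of blue_block, yellow_block's own z axis and vertical above 0.3 rad).
It also fails if it takes over 35 s, if anything falls off the work surface, if the arm or the gripper's body presses on something with over 40 N, if the wrist force passes 120 N, or if a joint passes its speed limit or range.

### The arm

A 6-joint arm with a two-finger parallel gripper is mounted at the origin on the work surface. World frame = base frame: x ahead of the robot, y to its left, z up, the work surface at z = 0. Lengths are in m, angles in rad, forces in N, time in s.
With the tool pointing down it reaches from about 0.35 to 0.925 m from the base axis. Payload 6.4 kg.
Tool frame: the origin (TCP) lies between the finger pads; the fingertips stand 19 mm ahead of it and the grasp point (between the pads) is the TCP (ctrl.tips_ahead is the distance from the TCP to the fingertips, in m); x points along the fingers, z is the direction in which the jaws open and shut, and the axes are right-handed (so a half turn about x gives the same grasp; the last joint's range is limited). The gripper opens to 94 mm and grips with 3 to 60 N. Pads are 16 mm wide; open, the fingers measure 119 mm over their backs; the gripper's body (75 mm by 177 mm) begins 78 mm behind the grasp point.
Start: joints at [1.066, 0.245, 1.558, -0, 1.339, -0.174], TCP at [0.211, 0.615, 0.224] pointing down, gripper open.
Joint ranges: [-3.13, 3.13], [-1.02, 2.26], [0.13, 2.54], [-0.95, 4.09], [0.21, 2.88], [-2.74, 2.74]. Speed limits (rad/s): [2.57, 2.57, 3.14, 3.14, 3.14, 3.14].

### API

Orientations are given as a unit quaternion [w, x, y, z].
In Python, from station import ctrl, effector, ik, cams, ticket, status gives the robot as it stands. Calls block until the motion is done:
- ctrl.move_ptp(position, orientation): joint-space move of the TCP to a pose.
- ctrl.line_to(position, rot=None, max_speed=0.15): straight line of the TCP; rot=None keeps the orientation; max_speed is the mean speed in m/s.
- ctrl.movej(angles): joint-space move.
- effector.set_gripper(opening, f_grip=None): opening from 0.0 (shut) to 1.0 (fully open); f_grip is the grip in N (None keeps the last); returns when the fingers have stopped.
- ctrl.hold(seconds).
- ik(position, orientation): joint angles nearest the present ones, or None.
- cams.grab_frame(name): name is "side" or "top"; returns the picture (400x640x3 uint8, red, green, blue); there is no depth.
- cams.camera_info(name): a dict with "fx", "fy", "cx", "cy" (pixels), "world_from_camera" (4x4, takes a point from camera to world coordinates). Camera axes: x right, y down, z forward; pixel columns grow to the right and rows downward; lengths in m; the calibration is good to about 2 mm. A picture is of the moment at which its call begins. camera_info takes no time and is no camera call.
A pose or a line that the arm cannot do raises ctrl.IKError and nothing moves.
- ticket.close_job(): hands the job in, once; it reports no verdict.
Readings, each from a call of its own:
- status.current_t(): time.
- status.current_joint_positions(): joint angles.
- status.current_dq(): joint speeds.
- status.current_tau(): joint torques, N m.
- status.current_position(): TCP position.
- status.current_tcp_rot(): TCP orientation.
- status.current_contact_force(): force on the tool from outside, world axes, zero at the start.
- status.current_torque(): the same for the moment, N m.
- status.current_opening(): opening from 0.0 (shut) to 1.0 (fully open).
Only numpy, scipy, OpenCV 4.12 (cv2) and the standard library are available. Lean on these libraries where they do the work, as an engineer would, in place of code of your own. Each camera call takes 0.05 s, during which the arm holds its last target. There are 200 camera calls.

## Working session

There is one attempt and no reset: what is moved stays moved. The work goes in short steps, each a Python script; the robot and the scene stay as the last script left them, time stands still between calls to the robot, and variables do not carry over. Pictures are saved under pics/ and viewed, about 8 in all and at most 12, crops included, and the job is handed in when it is done.

```bash
mkdir -p pics; ls
python3 - <<'E'
from station import ctrl, effector, ik, cams, ticket, status
import cv2, numpy as np
np.set_printoptions(precision=4,suppress=True)
for n in("top","side"):
    im=cams.grab_frame(n); cv2.imwrite(f"pics/{n}0.png",im[:,:,::-1])
    i=cams.camera_info(n); print(n,[i[k] for k in("fx","fy","cx","cy")]); print(np.array(i["world_from_camera"]))
print(status.current_t(),status.current_position(),status.current_tcp_rot(),status.current_contact_force())
E
```

```text
pics
top [380.835639351583, 380.835639351583, 320.23697142909504, 198.25381736932192]
[[ 0.0067 -0.994   0.1092  0.48  ]
 [-0.9994 -0.0103 -0.0328  0.0342]
 [ 0.0338 -0.1089 -0.9935  0.702 ]
 [ 0.      0.      0.      1.    ]]
side [454.5585136406649, 454.5585136406649, 316.63555937661124, 201.87416767632521]
[[ 0.9921 -0.0806  0.0962  0.4785]
 [-0.1254 -0.6638  0.7373 -0.5062]
 [ 0.0044 -0.7435 -0.6687  0.5332]
 [ 0.      0.      0.      1.    ]]
0.1 [0.2109 0.6143 0.2235] [ 0.5749 -0.4111  0.576   0.4106] [-0.5482 -0.0442  0.2788]
```

View pics/top0.png

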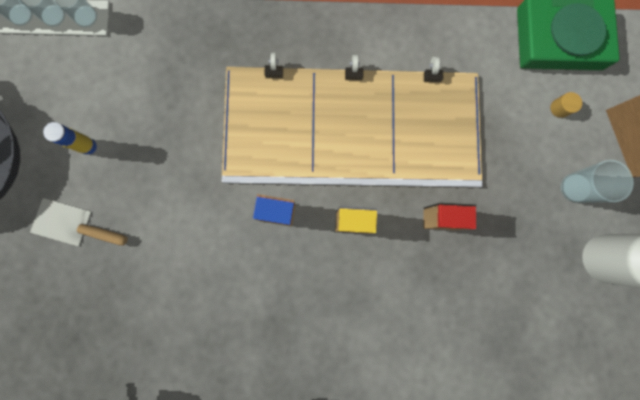

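View pics/side0.png

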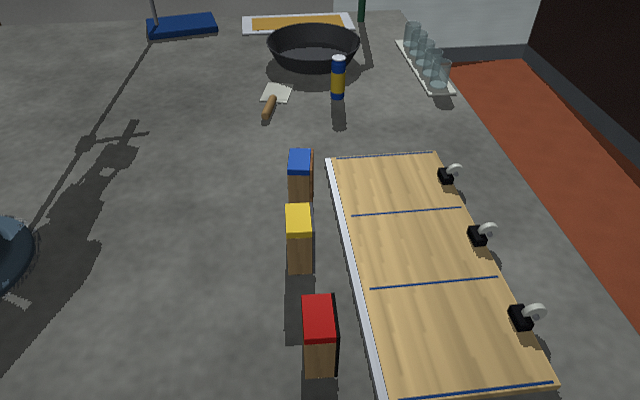

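Top view: the fence's front runs from (222,182) to (481,187), the red top is near (458,217), yellow (357,221) and blue (273,210). In the side view the red block is the nearest one, at (319,318), with the fence to its right. Next I measure.

```bash
cat > h.py <<'E'
from station import ctrl, effector, ik, cams, ticket, status
import cv2, numpy as np
from scipy.spatial.transform import Rotation as R
np.set_printoptions(precision=4,suppress=True)
def ray(n,px,z):
    i=cams.camera_info(n);T=np.array(i["world_from_camera"]);px=np.atleast_2d(px).astype(float)
    d=np.c_[(px[:,0]-i["cx"])/i["fx"],(px[:,1]-i["cy"])/i["fy"],np.ones(len(px))]@T[:3,:3].T
    return T[:3,3]+d*((z-T[2,3])/d[:,2])[:,None]
H={"red":[(0,6),(174,180)],"yellow":[(22,30)],"blue":[(105,120)]}
def mask(im,c,smin=160):
    h=cv2.cvtColor(im,cv2.COLOR_RGB2HSV);m=0
    for a,b in H[c]: m=m|cv2.inRange(h,(a,smin,60),(b,255,255))
    return m
def blob(im,c,roi,smin=160):
    m=mask(im,c,smin);x0,y0,x1,y1=roi;k=np.zeros_like(m);k[y0:y1,x0:x1]=m[y0:y1,x0:x1]
    cs,_=cv2.findContours(k,cv2.RETR_EXTERNAL,cv2.CHAIN_APPROX_NONE)
    return max(cs,key=cv2.contourArea)[:,0,:]
def wrect(n,c,z):  # blob contour -> world rectangle (centre, sizes, long-axis yaw relative to y)
    w=ray(n,c,z)[:,:2];(cx,cy),(a,b),t=cv2.minAreaRect((w*1000).astype(np.float32))
    if a<b:a,b,t=b,a,t+90
    return np.array([cx,cy])/1000,(a,b),(t-90+90)%180-90
def fence(im):  # front edge of the white strip, fitted line in the world at z=.012
    g=im.astype(int);pts=[]
    for u in range(235,470,4):
        col=g[165:200,u];br=col.min(1); # strip is bright & grey, bench below dark
        k=[j for j in range(len(br)-1) if br[j]>150 and col[j].max()-col[j].min()<45]
        if k: pts.append((u,165+k[-1]+0.5))
    w=ray("top",pts,.012)[:,:2];v=cv2.fitLine(w.astype(np.float32),cv2.DIST_HUBER,0,1e-4,1e-4).ravel()
    d=v[:2]*np.sign(v[1]);return v[2:],d,pts
E
python3 - <<'E'
from h import *
im=cams.grab_frame("top");si=cams.grab_frame("side")
p,d,pts=fence(im);print("fence",p,d,"yaw",np.degrees(np.arctan2(-d[0],d[1])),len(pts),pts[0],pts[-1])
print("fence ends",ray("top",[(222,182),(481,187)],.012))
for c,r,s in(("red",(420,195,500,240),(290,285,345,350)),("yellow",(330,200,385,240),(280,195,320,240)),("blue",(245,190,300,230),(280,140,320,180))):
    for n,I,q in(("top",im,r),("side",si,s)):
        try:
            b=blob(I,c,q);print(c,n,b.min(0),b.max(0),*wrect(n,b,.09))
        except Exception as e: print(c,n,e)
E
```

```text
fence [ 0.5828 -0.0457] [0.004 1.   ] yaw -0.22768183 59 (235, 182.5) (467, 185.5)
fence ends [[ 0.5837  0.1901  0.012 ]
 [ 0.58   -0.2871  0.012 ]]
red top [438 205] [475 228] [ 0.52   -0.2083] (61.155879974365234, 36.68423080444336) -2.1881866455078125
red side [301 293] [336 344] [ 0.5191 -0.2124] (65.95506286621094, 36.23748016357422) -2.6871337890625
yellow top [339 209] [375 232] [ 0.5118 -0.0458] (59.077606201171875, 34.56040573120117) -2.8277435302734375
yellow side [285 203] [311 238] [ 0.5117 -0.0508] (69.3414535522461, 35.18821716308594) -2.6761474609375
blue top [255 199] [291 222] [0.5268 0.0898] (55.90098571777344, 31.86583137512207) -8.275299072265625
blue side [287 149] [310 174] [0.5258 0.0841] (67.99828338623047, 35.42640686035156) -8.270866394042969
```

Both views agree. The red centre is near (0.5195, -0.209) and about 2.5° off square. The fence face is at x≈0.582, so the gap is about 42 mm. I'll push low with two slightly open fingertips, tilted so that the tips lead.

```bash
cat >> h.py <<'E'
BY=np.radians(-0.23);TILT=np.radians(10)
def orient(sgn):
    xt=np.array([np.sin(TILT),0,-np.cos(TILT)]);zt=np.array([0,sgn,0.]);M=np.c_[xt,np.cross(zt,xt),zt]
    return R.from_euler("z",BY)*R.from_matrix(M)
def quat(sgn): return np.roll(orient(sgn).as_quat(),1)
def tcp_for(front):  # TCP that puts the fingertip's front lower corner at the given point
    off=np.array([.019*np.sin(TILT)+.008*np.cos(TILT),0,-.019*np.cos(TILT)+.008*np.sin(TILT)])
    return np.array(front)-R.from_euler("z",BY).apply(off)
E
python3 - <<'E'
from h import *
j0=np.array(status.current_joint_positions());Y=-.209
best=None
for s in(1,-1):
    q=ik(tcp_for([.455,Y,.20]),quat(s)); print(s,q)
    if q is not None and (best is None or abs(np.array(q)-j0).max()<best[0]): best=(abs(np.array(q)-j0).max(),s)
s=best[1];open("sgn","w").write(str(s))
effector.set_gripper(0.3)
ctrl.move_ptp(tcp_for([.455,Y,.20]),quat(s))
ctrl.line_to(tcp_for([.455,Y,.012]),max_speed=.12); print(status.current_t(),status.current_position(),status.current_contact_force())
ctrl.line_to(tcp_for([.490,Y,.012]),max_speed=.08)
for x in np.arange(.495,.537,.007):
    ctrl.line_to(tcp_for([x,Y,.012]),max_speed=.04); print(x,status.current_position()[0],status.current_contact_force())
im=cams.grab_frame("side");cv2.imwrite("pics/s1.png",cv2.resize(im[200:400,200:520],None,fx=2,fy=2)[:,:,::-1]);t=cams.grab_frame("top");cv2.imwrite("pics/t1.png",t[:,:,::-1])
b=blob(im,"red",(270,270,400,360));print(wrect("side",b,.09),status.current_t())
E
```

```text
1 [-0.7356 -0.2363  2.0615  0.1254  1.1886 -2.3417]
-1 [-0.7356 -0.2363  2.0615  0.1254  1.1886  0.7999]
6.0167 [ 0.4443 -0.2094  0.03  ] [0.3678 0.8899 0.9035]
0.495 0.4838358498468232 [ 0.368  -0.1447 -0.0538]
0.502 0.4910852677679139 [ 0.2374 -0.4324 -0.1885]
0.509 0.49815871927644245 [ 0.5985 -0.1463  0.2619]
0.516 0.5052008967708898 [-0.1095  0.7869 -0.7722]
0.523 0.5121908816611852 [-0.8998 -0.0273 -0.8033]
0.53 0.5192172947438127 [ 0.1168 -0.1804  0.0934]
0.537 0.5262077097805908 [ 0.0093 -0.035  -0.5968]
(array([ 0.5586, -0.2128]), (65.373046875, 31.956422805786133), 0.3173207938671112) 8.9333
```

View pics/s1.png

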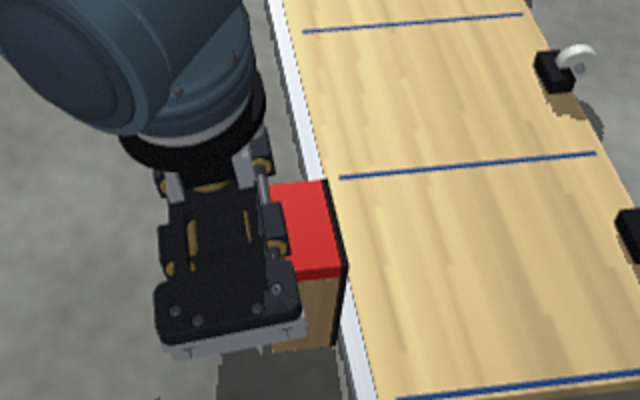

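The red block stands upright and square, with the black sole edge beside the white fence strip (x≈335–345 in the crop). About 5 mm remain, so I'll close the gap with force-guarded steps.

Run:
```python
from h import *
Y=-.209
for x in np.arange(.538,.548,.001):
    ctrl.line_to(tcp_for([x,Y,.012]),max_speed=.03); f=status.current_contact_force(); print(round(x,3),status.current_position()[0],f)
    if f[0]<-4: break
ctrl.hold(.25)
ctrl.line_to(tcp_for([x-.035,Y,.012]),max_speed=.1)
ctrl.line_to(tcp_for([x-.035,Y,.076]),max_speed=.1)
im=cams.grab_frame("side");t=cams.grab_frame("top");cv2.imwrite("pics/s2.png",np.vstack([cv2.resize(im[230:390,220:420],(600,480)),])[:,:,::-1])
b=blob(im,"red",(270,270,400,360));print(wrect("side",b,.09),status.current_t())
```

```text
0.538 0.5267485121831473 [0.0985 0.0588 0.7252]
0.539 0.527741907568916 [-1.1115  0.3187 -0.3471]
0.54 0.5288439546192093 [-1.1896  0.28    1.5006]
0.541 0.5298843220432312 [-0.9789 -1.2701 -0.4628]
0.542 0.5303103483887908 [-6.0767 -0.0021  2.7697]
(array([ 0.5591, -0.2128]), (65.2465591430664, 37.518558502197266), -0.26946258544921875) 11.825
```

View pics/s2.png

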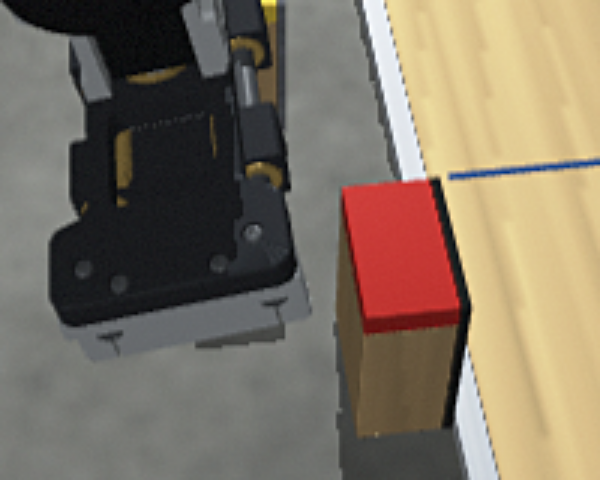

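The fence contact (-6 N) came at x=0.542, exactly where predicted. The block stands upright and square against the fence in the crop. Now I tip it with a push at a height of 78 mm.

Run:
```python
from h import *
Y=-.211
ctrl.line_to(tcp_for([.530,Y,.078]),max_speed=.08)
for x in np.arange(.540,.607,.006):
    ctrl.line_to(tcp_for([x,Y,.078]),max_speed=.04); print(round(x,3),status.current_position()[[0,2]] if hasattr(status.current_position(),'shape') else status.current_position(),status.current_contact_force())
ctrl.hold(.3)
ctrl.line_to(tcp_for([.50,Y,.14]),max_speed=.15)
ctrl.line_to(tcp_for([.44,Y,.16]),max_speed=.15)
im=cams.grab_frame("side");t=cams.grab_frame("top")
cv2.imwrite("pics/s3.png",im[:,:,::-1]);cv2.imwrite("pics/t3.png",t[:,:,::-1])
print(status.current_t())
```

```text
0.54 [0.5289 0.0953] [-0.2733  0.3222  0.204 ]
0.546 [0.5349 0.0953] [ 0.2752  0.1697 -0.0161]
0.552 [0.5411 0.0953] [ 0.5135 -0.5223  0.7339]
0.558 [0.5471 0.0953] [-0.332  -0.5091  0.3314]
0.564 [0.5531 0.0953] [0.0789 0.8582 1.1911]
0.57 [0.5591 0.0953] [-0.4643 -0.5211 -0.1877]
0.576 [0.5651 0.0954] [-0.0585  0.9255  0.5598]
0.582 [0.571  0.0953] [ 0.4228  0.1379 -0.2421]
0.588 [0.5771 0.0953] [-0.7496 -0.6403 -0.7621]
0.594 [0.5831 0.0954] [ 0.3556 -0.8243  0.0523]
0.6 [0.5891 0.0953] [-0.4003  0.9189 -1.1796]
0.606 [0.5951 0.0954] [-0.4031  0.2326  0.3389]
17.9083
```

View pics/s3.png

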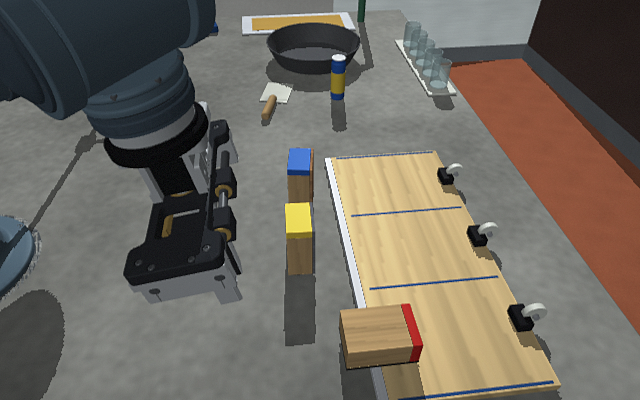

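View pics/t3.png

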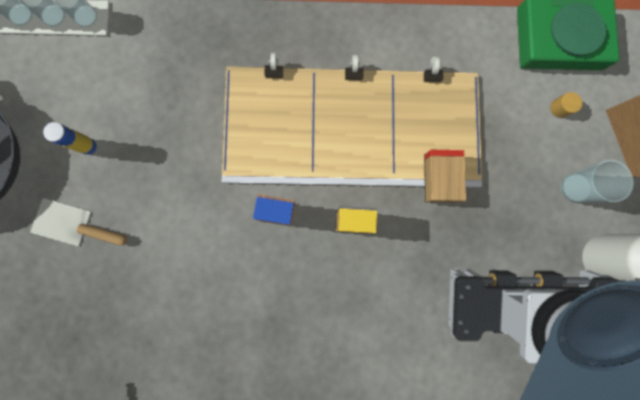

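The block lies on the board with its red end pointing away from the robot: (412,332) in the side view, rows 151–202 in the top view. The yellow and blue blocks look unmoved. I'll check this numerically.

Run:
```python
from h import *
t=cams.grab_frame("top");si=cams.grab_frame("side")
w=ray("top",[(445,151),(445,202),(425,175),(466,175)],.052);print("far,near,left,right",w)
print("side far/near top edge",ray("side",[(401,305),(412,360),(340,310),(345,367)],.052))
b=blob(t,"red",(415,140,475,170),120);print("red end strip yaw",wrect("top",b,.052))
for c,r,s in(("yellow",(330,200,385,240),(280,195,320,240)),("blue",(245,190,300,230),(280,140,320,180))):
    for n,I,q in(("top",t,r),("side",si,s)): print(c,n,*wrect(n,blob(I,c,q),.09))
print(status.current_t(),status.current_contact_force())
```

```text
far,near,left,right [[ 0.6375 -0.2066  0.052 ]
 [ 0.5472 -0.204   0.052 ]
 [ 0.5942 -0.17    0.052 ]
 [ 0.5951 -0.2426  0.052 ]]
side far/near top edge [[ 0.6292 -0.182   0.052 ]
 [ 0.622  -0.2568  0.052 ]
 [ 0.5514 -0.18    0.052 ]
 [ 0.5445 -0.2557  0.052 ]]
red end strip yaw (array([ 0.6345, -0.2045]), (68.45127868652344, 12.084921836853027), 4.099234580993652)
yellow top [ 0.5118 -0.0459] (58.790985107421875, 34.523162841796875) -2.6410751342773438
yellow side [ 0.5104 -0.0723] (33.97954177856445, 26.75067710876465) 85.66651916503906
blue top [0.5266 0.0898] (56.088905334472656, 31.949296951293945) -8.945266723632812
blue side [0.5258 0.0841] (67.99828338623047, 35.42640686035156) -8.270866394042969
18.0083 [ 0.108  -0.7528  0.5187]
```

The block lies flat, but its centre is only about 12 mm past the fence, against a limit of 5 mm. There is plenty of time, so I'll nudge its foot end 20 mm forward with both fingertips. That also squares it.

Run:
```python
from h import *
Y=-.211
ctrl.line_to(tcp_for([.505,Y,.026]),max_speed=.15)
ctrl.line_to(tcp_for([.538,Y,.026]),max_speed=.08)
for x in np.arange(.544,.570,.006):
    ctrl.line_to(tcp_for([x,Y,.026]),max_speed=.04); print(round(x,3),status.current_contact_force())
    if status.current_contact_force()[0]<-10: break
ctrl.line_to(tcp_for([.50,Y,.026]),max_speed=.12)
ctrl.line_to(tcp_for([.44,Y,.16]),max_speed=.2)
t=cams.grab_frame("top");si=cams.grab_frame("side")
cv2.imwrite("pics/f.png",np.vstack([cv2.resize(t[130:230,380:530],(600,400)),])[:,:,::-1]);cv2.imwrite("pics/fs.png",cv2.resize(si[280:400,300:480],(720,480))[:,:,::-1])
print(status.current_t(),status.current_position())
for c,r in(("yellow",(330,200,385,240)),("blue",(245,190,300,230))): print(c,*wrect("top",blob(t,c,r),.09))
```

```text
0.544 [-0.9218 -1.1545 -0.4458]
0.55 [-0.5909  0.1464  0.5254]
0.556 [-0.3421  0.1071 -0.5123]
0.562 [-0.2721 -0.0873  0.8438]
0.568 [ 0.7318  0.2905 -0.4739]
22.9167 [ 0.4285 -0.2103  0.1758]
yellow [ 0.5117 -0.0459] (59.212158203125, 34.50064468383789) -3.0378875732421875
blue [0.5267 0.0897] (56.174072265625, 31.68805503845215) -8.945266723632812
```

View pics/f.png

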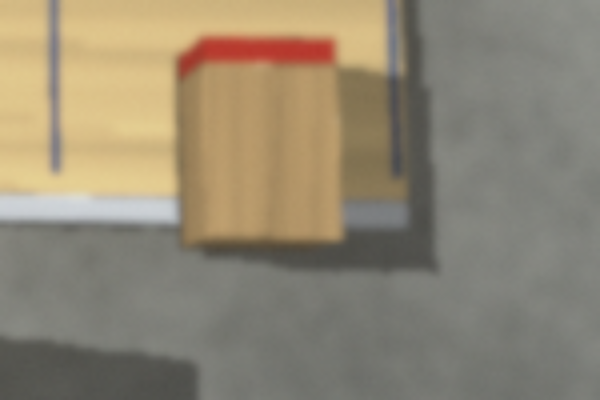

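View pics/fs.png

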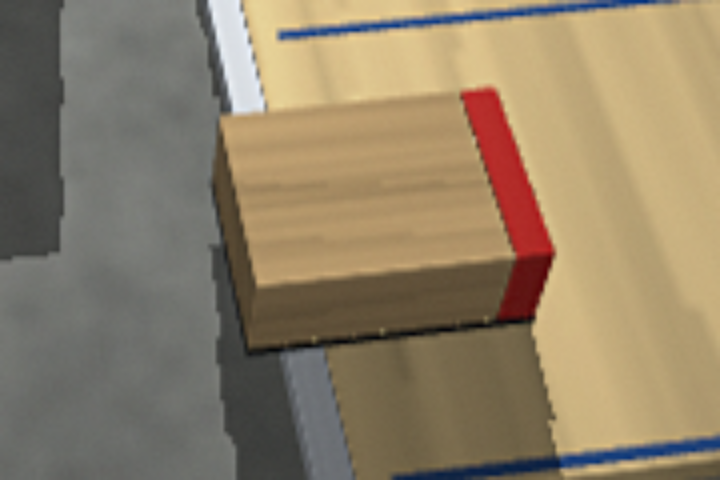

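Run:
```python
from h import *
print(ray("top",[(380+270/4,139.5),(380+270/4,190)],.052), "side corners",ray("side",[(300+498/4,280+88/4),(300+553/4,280+250/4),(300+220/4,280+116/4),(300+256/4,280+287/4)],.052))
ticket.close_job(); print(status.current_t())
```

```text
[[ 0.6583 -0.2117  0.052 ]
 [ 0.5682 -0.209   0.052 ]] side corners [[ 0.6601 -0.1812  0.052 ]
 [ 0.659  -0.2389  0.052 ]
 [ 0.5703 -0.1808  0.052 ]
 [ 0.5696 -0.2399  0.052 ]]
the job is handed in; nothing more can be done
the job is handed in; nothing more can be done
```

The red-ended block now lies flat on its rubber sole on the board, square to the fence, and the job is handed in at about 23 s of the 35 s allowed. The hand-in gives no verdict, so this rests on my own checks.

**What I did:**
- I slid the block upright to the fence with two fingertips pushing low. A -6 N contact at the expected position showed it had arrived.
- I then pushed its top at 78 mm so it tipped over the fence.
- It settled with its centre only about 12 mm beyond the fence face, against a 5 mm limit. I pushed its foot end about 20 mm further in.

**Last checks:**
- **Position:** measured with rays at the block's top-face height (52 mm), the corners in the side view give a 90 × 58 mm face. Its centre is about 32 mm beyond the fence face, and the top view gives about 31 mm.
- **Squareness and flatness:** it is within about 1° of square. The sole looks flush with the board; I judged that by eye and did not measure the tilt.
- **Other blocks:** yellow and blue stand within 1 mm of where they started in the top view.
- **Robot:** the gripper was clear of everything at hand-in.

**Checks that disagreed:** two checks just after the tip gave odd values. The block's width read 72 mm and its red end about 4° off square. I think the top view was including the block's side face. One side-view fit of the yellow block after the tip was also wrong; the likely cause is the arm or its shadow across it.

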